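Lay the ring mandrel in the stamping jig and lock the collar

TASK

Lift the steel ring mandrel out of its wooden cradle and lay it, without dropping it, level in the two V-shaped saddles of the blue stamping jig, sticking out about equally at both ends. Then turn the jig's sloping lock collar by its orange grip, clockwise as seen facing it, all the way round until its red pointer stands at the red locked mark and the clamp finger lies across the mandrel. Leave the other things on the bench where they are.

Things in the scene. Friction and masses are not known exactly. Their poses are not given: they have to be found in the camera images.
- mandrel: Loose round steel bar, 20 mm in diameter, 250 mm long, about 0.5 kg, with a brass band near each end (both ends alike). Origin at its middle on its axis; its x axis runs along the bar. It starts in the cradle, its axis 48 mm above the bench.
- cradle: Fixed wooden cradle, 200 x 60 mm base 12 mm thick, with two wooden V rests 18 mm wide at x = -80 and +80 mm, rims 51 mm above the bench, in which the mandrel starts, along the cradle's x axis. Between the rests (120 mm) there is room for the fingers. Origin: centre of its underside.
- jig: Fixed blue stamping jig. Base plate 200 mm (x) x 220 mm (y) x 12 mm; two steel V saddles (90 degree notches, 34 mm wide at the rim, 18 mm thick) at y = -90 and +90 mm, x = +60 mm, rims 98 mm above the bench; in front of them, towards -x, the lock head with its white face sloping 30 degrees, facing up and towards -x. Origin: centre of the plate's underside, z up.
- saddle_mid (a point): Where the middle of the mandrel belongs: midway between the saddles, on the axis of a bar seated in both notches, 95 mm above the bench. Axes as the jig's: the seated bar runs along y. Beside this point the space towards -x is free for about 55 mm.
- collar (a joint): Angle of the lock collar: 0 fully open, 1.35 rad locked, where it meets its stop at the red mark; grows clockwise seen facing the sloping face. Stiff (0.2 Nm), stays where it is left. Its steel clamp finger (14 mm wide, 8 mm thick) reaches 98 mm from the axis, 32 mm below the grip point along the axis.
- collar_grip (a point): Grip point on the collar's orange grip bar, on the collar's axis, 12 mm below the bar's top. Bar 52 mm long, 14 mm thick, standing 38 mm above the round steel collar (56 mm diameter). z: the collar's axis, out of the sloping face (30 degrees from vertical, leaning to the jig's -x); x: along the bar, towards the clamp finger, away from the red pointer.
- lock_mark (a point): Red locked mark on the white sloping face, at its lower edge, 37 mm from the collar's axis. A thin black mark shows the open position.
- punch_a: Loose steel letter punch 64 x 10 x 10 mm lying in front of the jig; leave alone. Origin: underside centre.
- punch_b: Loose steel letter punch 64 x 10 x 10 mm lying beside the cradle; leave alone. Origin: underside centre.
- puck: Loose orange stamping puck with steel top, 80 mm diameter, 22 mm high; leave alone. Origin: underside centre.
- dispenser: Loose turquoise tape dispenser, 60 x 42 x 59 mm; leave alone. Origin: underside centre.

How it is judged:
By the outcome, as a careful person would: the job done as asked, in the order asked, and still so for the second after the job is handed in, with the robot touching nothing.
It also fails if it takes over 54 s, if anything falls off the work surface, if the arm or the gripper's body presses on something with over 40 N, if the wrist force passes 120 N, or if a joint passes its speed limit or range.

ROBOT

A 7-joint arm with a two-finger parallel gripper is mounted at the origin on the work surface. World frame = base frame: x ahead of the robot, y to its left, z up, the work surface at z = 0. Lengths are in m, angles in rad, forces in N, time in s.
With the tool pointing down it reaches from about 0.35 to 0.9 m from the base axis. Payload 19.9 kg.
Tool frame: the origin (TCP) lies at the very end of the fingers, on their centre line; the grasp point (between the pads) lies 19 mm behind it; z points along the fingers, y is the line along which they close (so a half turn about z gives the same grasp; the last joint's range is limited). The gripper opens to 85 mm and grips with 20 to 120 N. Pads are 22 mm wide; open, the fingers measure 114 mm over their backs; the gripper's body (76 mm by 85 mm) begins 54 mm behind the grasp point. The pads swing forward as they close: fully open they stand 13 mm farther back than shut.
Start: joints at [-0.042, 0.417, -0.01, 1.614, 0.005, 1.111, -0.053], TCP at [0.625, 0, 0.231] pointing down, gripper open.
Joint ranges: [-2.81, 2.81], [-0.39, 2.02], [-1.27, 1.25], [0.06, 2.57], [-1.19, 4.33], [0.19, 2], [-2.82, 2.82]. Speed limits (rad/s): [1.89, 1.89, 2.39, 2.39, 3.01, 3.01, 3.01].

INTERFACE

Orientations are given as [roll, pitch, yaw] about the fixed x, y, z axes, in that order (R = Rz(yaw) Ry(pitch) Rx(roll)).
In Python, from cell import manip, vision, ticket gives the robot as it stands.
- The arm moves only by the tool carry_out, never from a script. Its argument "moves" is a list of rows, each an object with "gripper": the opening, from -1 (shut) to 1 (fully open); "slide": the shift along the tool's x, y, z as a fraction of full scale, a list of three; "yaw": the turn about the tool's z as a fraction of full scale. In form: [{"gripper": gripper, "slide": [dx, dy, dz], "yaw": yaw}, ...]. A call has 1 to 8 rows; each row is the pose to reach, as a shift and turn from the pose commanded when the call began, along the tool's axes at that moment; what a row does not reach only later rows make up. Full scale, the value 1, is 0.5 m for a shift and 0.5 rad for a turn. A row lasts 1/8 s, in which the tool goes at most 62.5 mm and 10.7 degrees, less where a joint would pass 70% of its speed; a pose out of reach is approached as far as the arm can. A call with a number of a shift or a turn outside -1 to 1 is refused whole. A call with a gripper value outside its range is refused whole. The fingers move at their own pace and stop on an object; "newtons" is the grip in N (left out, the last holds). Time passes only in rows, so rows that repeat a pose let the fingers close. It gives the time, the measured TCP pose, the force, the opening and the grip force at its end, in the units of the state.
- manip.read_state(): the state, without advancing time (a new reading comes with each control period).
- vision.read_camera(name): name is "scene" or "side" or "wrist"; returns the picture (384x512x3 uint8, red, green, blue); there is no depth.
- vision.camera_model(name): a dict with "fx", "fy", "cx", "cy" (pixels), "D" ([k1, k2, p1, p2, k3] as OpenCV has them; the pictures are not rectified), "rvec" (rotation vector, rad) and "tvec" (3), from world to camera coordinates, as OpenCV has them. Camera axes: x right, y down, z forward; pixel columns grow to the right and rows downward; lengths in m; the calibration is good to about 2 mm. A picture is of the moment at which its call begins: read the wrist's pose just before it. camera_model takes no time and is no camera call; for the wrist camera it gives the pose at the moment of the call.
- ticket.sign_off(): hands the job in; it is judged then, once.
Trained networks look in the newest picture that a camera, given by its name, has taken for a name from the list of things; names that differ only in an ending like _2 or _b are one class to them, and where a whole thing is asked for, a point or a joint stands for the part that bears it (a point fixed in the world has none). Each returns a list of dicts, best first, with "score" (0 to 1); they miss things now and then, are a little off and sometimes report something else, mostly with a low value. They report only what shows in the picture. A call takes as long as a camera call.
- vision.outline_of(camera, label): "mask" (384x512 bool, what is visible of it) and "box" ([centre column, centre row, width, height] in pixels, round what is visible of it).
- vision.place_of(camera, label): "location" ([column, row] in pixels: a listed point, or the origin of a listed thing).
The state is a dict: "time": time; "joint_pos": joint angles; "qvel": joint speeds; "tau": joint torques, N m; "tcp_pos": TCP position; "tcp_rot": TCP orientation; "ft_force": force on the tool from outside, world axes, zero at the start; "ft_torque": the same for the moment, N m; "gripper_width": finger opening in m; "finger_force": force on a finger pad.
Only numpy, scipy, OpenCV 4.12 (cv2) and the standard library are available. Lean on these libraries where they do the work, as an engineer would, in place of code of your own. Each camera call takes 0.05 s, during which the arm holds its last target. There are 200 camera calls.

## Working session

There is one attempt and no reset: what is moved stays moved. The work goes in short steps, Python scripts to look and compute and a tool call to move; the robot and the scene stay as the last step left them, time stands still between calls to the robot, and variables do not carry over. Pictures are saved under pics/ and viewed, at most 10 in all, crops included, and the job is handed in when it is done.

Besides the shell and the picture viewer there is one more tool, called after ">>>" in YAML: its name, and indented under it one key for each argument. carry_out: Moves the arm, as the interface text tells. Shift numbers are shares of 0.5 m and turn numbers shares of 0.5 rad, none past 1 either way. Its arguments: {"type":"object","properties":{"moves":{"type":"array","items":{"type":"object","properties":{"gripper":{"type":"number"},"slide":{"type":"array","items":{"type":"number"}},"yaw":{"type":"number"}}}},"newtons":{"type":"number"}},"required":["moves"]}

```bash
ls; mkdir -p pics; python3 - <<'E'
from cell import manip, vision, ticket
import cv2,numpy as np
s=manip.read_state(); print(s['time'],s['tcp_pos'],s['tcp_rot'],s['gripper_width'])
for c in ['scene','side']:
    im=vision.read_camera(c); cv2.imwrite(f'pics/{c}0.png',im[:,:,::-1])
    m=vision.camera_model(c); print(c,{k:np.round(v,4).tolist() for k,v in m.items()})
    for l in ['mandrel','cradle','jig','saddle_mid','collar_grip','lock_mark','punch_a','puck','dispenser']:
        print(l,[(np.round(d['location'],1).tolist(),round(d['score'],2)) for d in vision.place_of(c,l)[:3]])
E
```

```text
pics
0.0 [6.24635909e-01 2.82326260e-07 2.30650975e-01] [-3.14032670e+00  8.95516043e-05  1.57083108e+00] 0.0853666354834798
scene {'fx': 440.5408, 'fy': 440.5408, 'cx': 257.3274, 'cy': 191.9621, 'D': [-0.1468, 0.0, 0.0, 0.0, 0.0], 'rvec': [1.398, 2.0975, -0.9468], 'tvec': [0.2502, -0.2764, 1.4456]}
mandrel [([342.7, 235.5], 0.75)]
cradle [([340.2, 248.3], 0.57)]
jig [([193.1, 201.7], 0.6)]
saddle_mid [([199.6, 189.2], 0.72)]
collar_grip [([182.2, 165.7], 0.7)]
lock_mark [([179.8, 184.8], 0.79), ([377.0, 271.1], 0.55)]
punch_a [([189.3, 204.6], 0.73), ([143.1, 187.5], 0.6), ([377.5, 272.1], 0.55)]
puck [([298.3, 174.9], 0.88)]
dispenser [([225.7, 278.7], 0.87)]
side {'fx': 391.1432, 'fy': 391.1432, 'cx': 258.4463, 'cy': 189.595, 'D': [-0.1025, 0.0, 0.0, 0.0, 0.0], 'rvec': [2.2157, -0.054, 0.0512], 'tvec': [-0.5853, 0.0373, 1.0303]}
mandrel [([258.3, 151.4], 0.73)]
cradle [([253.6, 164.0], 0.59)]
jig [([259.5, 252.5], 0.87)]
saddle_mid [([273.0, 206.5], 0.8)]
collar_grip [([251.7, 234.2], 0.93)]
lock_mark [([250.0, 254.8], 0.73), ([261.4, 147.0], 0.7)]
punch_a [([259.2, 309.5], 0.67), ([262.5, 146.1], 0.44)]
puck [([178.5, 198.7], 0.9)]
dispenser [([324.7, 202.6], 0.79)]
```

```bash
cat > h.py <<'E'
from cell import manip, vision, ticket
import cv2,numpy as np
from scipy.optimize import least_squares
from scipy.spatial.transform import Rotation as R
def cam(c):
    m=vision.camera_model(c); K=np.array([[m['fx'],0,m['cx']],[0,m['fy'],m['cy']],[0,0,1.]])
    return K,np.array(m['D']),np.array(m['rvec']),np.array(m['tvec'])
def proj(C,P): return cv2.projectPoints(np.atleast_2d(np.asarray(P,float)),C[2],C[3],C[0],C[1])[0][:,0]
def ray(C,uv):
    n=cv2.undistortPoints(np.array([[uv]],float),C[0],C[1])[0,0]; Rm=cv2.Rodrigues(C[2])[0]
    return -Rm.T@C[3], Rm.T@np.array([n[0],n[1],1])
def onplane(C,uv,z):
    o,d=ray(C,uv); return o+d*(z-o[2])/d[2]
def tri(obs):  # [(C,uv)]
    f=lambda p: np.concatenate([proj(C,p)[0]-uv for C,uv in obs])
    r=least_squares(f,[.6,0,.05]); return r.x,np.sqrt(np.mean(r.fun**2))
E
python3 - <<'E'
from h import *
S,D=cam('scene'),cam('side')
obs=dict(mandrel=((342.7,235.5),(258.3,151.4),.048),cradle=((340.2,248.3),(253.6,164),0),jig=((193.1,201.7),(259.5,252.5),0),sm=((199.6,189.2),(273,206.5),.095),grip=((182.2,165.7),(251.7,234.2),None),lock=((179.8,184.8),(250,254.8),None),pa=((143.1,187.5),(259.2,309.5),0),pb=((377.3,271.5),(262,146.5),0))
for k,(a,b,z) in obs.items():
    print(k,[x.round(4) if hasattr(x,'round') else x for x in tri([(S,a),(D,b)])], None if z is None else (onplane(S,a,z).round(3),onplane(D,b,z).round(3)))
print(ray(S,(256,192)),ray(D,(256,192)))
for c in['scene','side']:
    im=cv2.imread(f'pics/{c}0.png'); cv2.imwrite(f'pics/{c}0b.png',cv2.resize(im,(800,600),interpolation=cv2.INTER_CUBIC))
E
```

```text
mandrel [array([0.591 , 0.1784, 0.0469]), np.float64(1.2815)] (array([0.588, 0.18 , 0.048]), array([0.595, 0.168, 0.048]))
cradle [array([ 0.5812,  0.1782, -0.0028]), np.float64(0.1481)] (array([0.583, 0.179, 0.   ]), array([0.581, 0.173, 0.   ]))
jig [array([ 0.5771, -0.204 ,  0.0041]), np.float64(0.0203)] (array([ 0.573, -0.207,  0.   ]), array([ 0.577, -0.2  ,  0.   ]))
sm [array([ 0.612 , -0.1532,  0.0953]), np.float64(1.2312)] (array([ 0.617, -0.154,  0.095]), array([ 0.609, -0.149,  0.095]))
grip [array([ 0.5564, -0.2362,  0.0941]), np.float64(0.2959)] None
lock [array([ 0.5569, -0.2448,  0.0364]), np.float64(1.5949)] None
pa [array([ 0.5695, -0.358 , -0.0019]), np.float64(1.0461)] (array([ 0.576, -0.358,  0.   ]), array([ 0.567, -0.358,  0.   ]))
pb [array([0.6161, 0.2725, 0.    ]), np.float64(0.5958)] (array([0.618, 0.272, 0.   ]), array([0.614, 0.277, 0.   ]))
(array([1.25799366, 0.2662219 , 0.75858764]), array([-0.68390732, -0.29811158, -0.66588989])) (array([ 0.52695521, -0.83238589,  0.65955047]), array([ 0.05001576,  0.79373697, -0.60626477]))
```

View pics/scene0b.png

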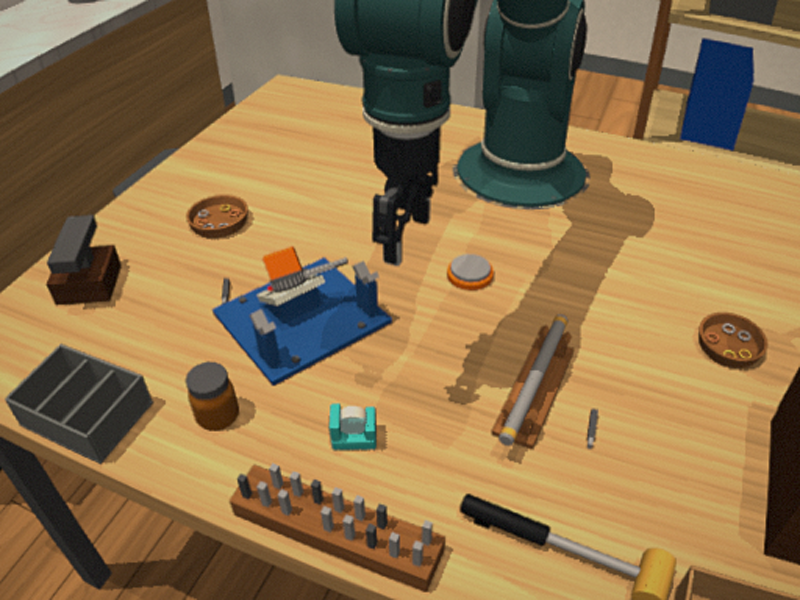

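View pics/side0b.png

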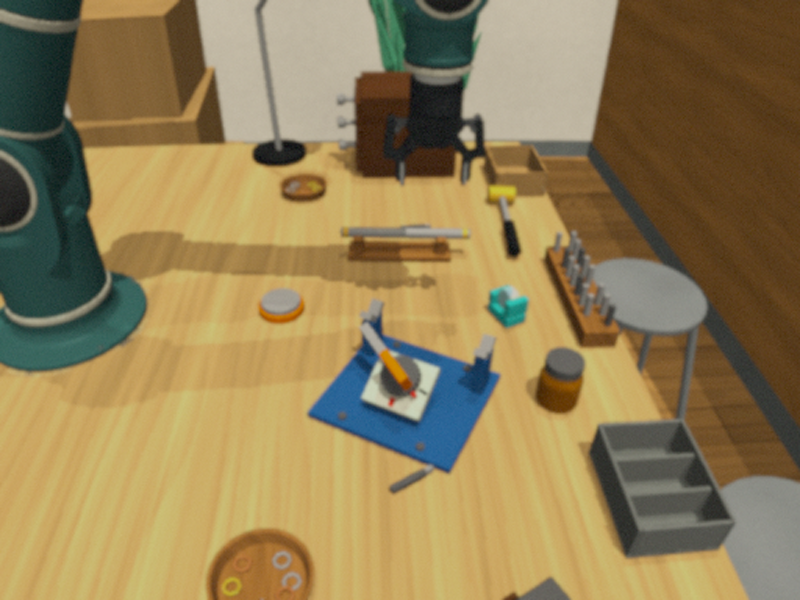

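The scene view shows the mandrel in the cradle, from about (560,322) to (507,437). The jig has its white sloping face towards −y. The side view shows the open collar: orange bar from (365,325) to (410,390), red mark at about (390,402), saddles at (372,325) and (483,360). Next I'll get the mandrel's axis and the jig's yaw.

```bash
cat >> h.py <<'E'
def axis2d(mask):
    v,u=np.nonzero(mask); P=np.c_[u,v].astype(float); c=P.mean(0); d=np.linalg.svd(P-c,full_matrices=False)[2][0]
    t=(P-c)@d; return [P[t<np.quantile(t,.04)].mean(0),P[t>np.quantile(t,.96)].mean(0)],c
E
python3 - <<'E'
from h import *
for c in ['scene','side']:
    vision.read_camera(c); C=cam(c)
    o=vision.outline_of(c,'mandrel')[0]; e,cc=axis2d(o['mask']); 
    p=[onplane(C,x,.048) for x in e]; d=p[1]-p[0]
    print(c,'mandrel',round(o['score'],2),np.round(p,3).tolist(),'len',np.linalg.norm(d).round(3),'ang',np.degrees(np.arctan2(d[1],d[0])).round(1),'mid',((p[0]+p[1])/2).round(4))
    o=vision.outline_of(c,'jig')[0]; m=o['mask'].astype(np.uint8); cn=max(cv2.findContours(m,0,2)[0],key=cv2.contourArea)
    h=cv2.approxPolyDP(cv2.convexHull(cn),4,True)[:,0]
    print('jig',[(q.tolist(),onplane(C,q,.012).round(3)[:2].tolist()) for q in h.astype(float)])
W=cam('wrist'); o,d=ray(W,(256,192)); print('wrist cam',o.round(3),d.round(3),W[0][0,0])
s=manip.read_state(); print(s['tcp_pos'],s['time'])
E
```

```text
scene mandrel 0.56 [[0.473, 0.189, 0.048], [0.726, 0.176, 0.048]] len 0.253 ang -2.9 mid [0.5996 0.1827 0.048 ]
jig [([233.0, 167.0], [0.421, -0.166]), ([241.0, 175.0], [0.444, -0.132]), ([249.0, 206.0], [0.545, -0.064]), ([176.0, 245.0], [0.726, -0.165]), ([136.0, 201.0], [0.638, -0.335]), ([169.0, 163.0], [0.472, -0.339]), ([186.0, 158.0], [0.434, -0.306])]
side mandrel 0.6 [[0.479, 0.192, 0.048], [0.717, 0.178, 0.048]] len 0.238 ang -3.4 mid [0.5979 0.185  0.048 ]
jig [([238.0, 192.0], [0.531, 0.017]), ([317.0, 216.0], [0.73, -0.091]), ([320.0, 241.0], [0.721, -0.18]), ([287.0, 302.0], [0.623, -0.351]), ([196.0, 264.0], [0.435, -0.241])]
wrist cam [0.625 0.064 0.373] [-0.015 -0.255 -0.967] 264.7478553854339
[6.24982870e-01 9.71138817e-07 2.31252073e-01] 1.3
```

>>> carry_out:
  moves:
    - {"gripper": 1, "slide": [0.12, -0.02, 0], "yaw": -0.37}
    - {"gripper": 1, "slide": [0.24, -0.04, 0], "yaw": -0.74}
    - {"gripper": 1, "slide": [0.368, -0.052, 0], "yaw": -1}
    - {"gripper": 1, "slide": [0.368, -0.052, 0], "yaw": -1}

```text
time: 1.8
tcp_pos: [0.5976, 0.1896, 0.2313]
tcp_rot: [3.141, -0.002, 2.08]
ft_force: [-0.8, -0.4, -0.2]
gripper_width: 0.0855
finger_force: 0.0
```

>>> carry_out:
  moves:
    - {"gripper": 1, "slide": [0, 0, 0], "yaw": -0.37}
    - {"gripper": 1, "slide": [0, 0, 0], "yaw": -0.74}
    - {"gripper": 1, "slide": [0, 0, 0], "yaw": -1}

```text
time: 2.17
tcp_pos: [0.5992, 0.1832, 0.2312]
tcp_rot: [-3.141, 0.0, 2.575]
ft_force: [0.3, -1.0, 0.7]
gripper_width: 0.0854
finger_force: 0.0
```

>>> carry_out:
  moves:
    - {"gripper": 1, "slide": [0, 0, 0], "yaw": -0.37}
    - {"gripper": 1, "slide": [0, 0, 0], "yaw": -0.74}
    - {"gripper": 1, "slide": [0, 0, 0], "yaw": -1}
    - {"gripper": 1, "slide": [0, 0, 0], "yaw": -1}
    - {"gripper": 1, "slide": [0, 0, 0], "yaw": -1}

```text
time: 2.8
tcp_pos: [0.5991, 0.1836, 0.2313]
tcp_rot: [-3.141, -0.0, 3.067]
ft_force: [0.8, 0.4, 0.4]
gripper_width: 0.0854
finger_force: 0.0
```

```bash
python3 - <<'E'
from h import *
s=manip.read_state(); im=vision.read_camera('wrist'); C=cam('wrist'); print(s['time'],s['tcp_rot'])
o=vision.outline_of('wrist','mandrel')[0]; m=o['mask']; e,cc=axis2d(m)
for q in [.05,.95]:pass
p=[onplane(C,x,.048) for x in e]; d=p[1]-p[0]
print(o['score'],e,np.round(p,3),np.linalg.norm(d),np.degrees(np.arctan2(d[1],d[0])),(p[0]+p[1])/2)
q=[(np.round(r['location'],1),onplane(C,r['location'],.048).round(4),round(r['score'],2)) for r in vision.place_of('wrist','mandrel')]; print(q)
q=[(onplane(C,r['location'],.0).round(4),round(r['score'],2)) for r in vision.place_of('wrist','cradle')]; print(q)
im=im[:,:,::-1].copy(); im[m]=im[m]//2+np.array([0,100,0],np.uint8)
cv2.imwrite('pics/w1.png',im)
E
```

```text
2.8 [-3.14137646e+00 -7.71863997e-06  3.06699678e+00]
0.83 [array([257.29104478,  71.35074627]), array([261.47761194, 263.71641791])] [[0.478 0.188 0.048]
 [0.721 0.175 0.048]] 0.24323661976761918 -3.048253244239269 [0.59938304 0.18110852 0.048     ]
[(array([260.7, 175. ]), array([0.5976, 0.1826, 0.048 ]), 0.75)]
[(array([0.5906, 0.1829, 0.    ]), 0.55), (array([0.6237, 0.2754, 0.    ]), 0.16)]
```

View pics/w1.png

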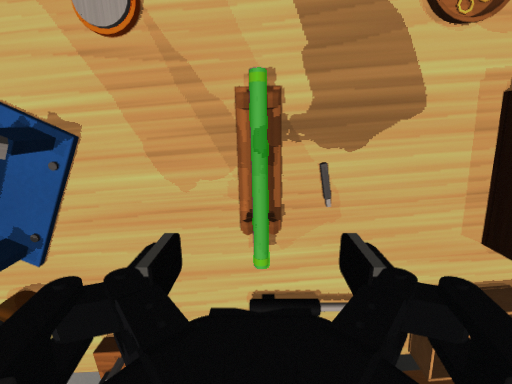

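>>> carry_out:
  moves:
    - {"gripper": 1, "slide": [0, -0.003, 0.1], "yaw": -0.04}
    - {"gripper": 1, "slide": [0, -0.003, 0.2], "yaw": -0.04}
    - {"gripper": 0.7, "slide": [0, -0.003, 0.28], "yaw": -0.04}
    - {"gripper": 0.5, "slide": [0, -0.003, 0.34], "yaw": -0.04}
    - {"gripper": 0.4, "slide": [0, -0.003, 0.38], "yaw": -0.04}
    - {"gripper": 0.4, "slide": [0, -0.003, 0.402], "yaw": -0.04}
    - {"gripper": 0.4, "slide": [0, -0.003, 0.402], "yaw": -0.04}
  newtons: 60

```text
time: 3.88
tcp_pos: [0.5989, 0.1826, 0.0302]
tcp_rot: [-3.141, -0.0, 3.091]
ft_force: [0.4, 0.3, 0.2]
gripper_width: 0.0594
finger_force: 0.0
```

>>> carry_out:
  moves:
    - {"gripper": -1, "slide": [0, 0, 0], "yaw": 0}
    - {"gripper": -1, "slide": [0, 0, 0], "yaw": 0}
    - {"gripper": -1, "slide": [0, 0, 0], "yaw": 0}
    - {"gripper": -1, "slide": [0, 0, 0], "yaw": 0}
    - {"gripper": -1, "slide": [0, 0, 0], "yaw": 0}
    - {"gripper": -1, "slide": [0, 0, 0], "yaw": 0}
  newtons: 60

```text
time: 4.62
tcp_pos: [0.5993, 0.1824, 0.0312]
tcp_rot: [-3.142, 0.001, 3.091]
ft_force: [-2.0, -2.7, 7.5]
gripper_width: 0.0185
finger_force: 58.3
```

>>> carry_out:
  moves:
    - {"gripper": -1, "slide": [0, 0, -0.02], "yaw": 0}
    - {"gripper": -1, "slide": [0, 0, -0.06], "yaw": 0}
    - {"gripper": -1, "slide": [0, 0, -0.12], "yaw": 0}
    - {"gripper": -1, "slide": [0, 0, -0.2], "yaw": 0}
    - {"gripper": -1, "slide": [0, 0, -0.28], "yaw": 0}
    - {"gripper": -1, "slide": [0, 0, -0.34], "yaw": 0}
    - {"gripper": -1, "slide": [0, 0, -0.34], "yaw": 0}

```text
time: 5.5
tcp_pos: [0.5998, 0.183, 0.2036]
tcp_rot: [3.14, 0.004, 3.091]
ft_force: [-0.0, 0.2, -4.3]
gripper_width: 0.0181
finger_force: 59.1
```

```bash
python3 - <<'E'
from h import *
S=manip.read_state(); print(S['time'],S['tcp_pos'],S['tcp_rot'],S['gripper_width'])
for c in ['wrist','side']:
    im=vision.read_camera(c); C=cam(c); o=vision.outline_of(c,'mandrel')[0]; e,cc=axis2d(o['mask'])
    p=[onplane(C,x,S['tcp_pos'][2]+.0185) for x in e]; d=p[1]-p[0]; print(c,np.round(p,3),np.degrees(np.arctan2(d[1],d[0])),((p[0]+p[1])/2).round(4))
    im=cv2.cvtColor(im,cv2.COLOR_RGB2BGR); cv2.imwrite(f'pics/{c}2.png',im)
a,b=cv2.imread('pics/wrist2.png'),cv2.imread('pics/side2.png'); cv2.imwrite('pics/two.png',np.hstack([a[:,56:456],b[:,56:456]]))
E
```

```text
5.5 [0.59980269 0.18297484 0.20356483] [3.14015515 0.00442422 3.09086946] 0.01812997443747148
wrist [[0.604 0.117 0.222]
 [0.616 0.095 0.222]] -61.56133757126058 [0.6101 0.106  0.2221]
side [[0.478 0.18  0.222]
 [0.716 0.162 0.222]] -4.525425949002486 [0.5972 0.171  0.2221]
```

View pics/two.png

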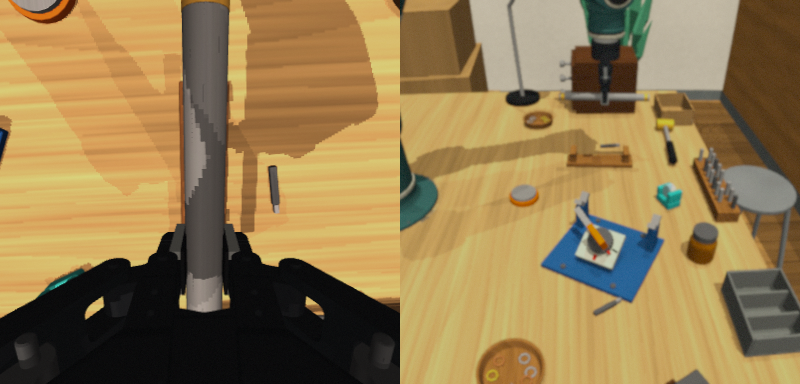

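Mandrel held level, centred in the fingers, and the view of the jig is clear. I'll fit the jig's pose from the blue outline in both fixed cameras.

```bash
python3 - <<'E'
from h import *
from scipy.optimize import minimize
vision.read_camera('scene')
F=[('side','pics/side2.png'),('scene','pics/scene0.png')]
def pts(x,y,t):
    P=[(a,b,z) for a in(-.1,.1) for b in(-.11,.11) for z in(0,.012)]
    P=np.array(P); c,s=np.cos(t),np.sin(t); return np.c_[x+c*P[:,0]-s*P[:,1],y+s*P[:,0]+c*P[:,1],P[:,2]]
# plate edges: distance from projected plate-top outline to blue-mask boundary (robust)
D=[]
for c,f in F:
    im=cv2.imread(f); hsv=cv2.cvtColor(im,cv2.COLOR_BGR2HSV)
    m=((hsv[...,0]>100)&(hsv[...,0]<125)&(hsv[...,1]>140)).astype(np.uint8)
    C=cam(c); u,v=proj(C,[.58,-.2,.0])[0].astype(int); roi=np.zeros_like(m); roi[v-75:v+75,u-90:u+90]=1; m=m*roi
    if c=='side': ms=m
    e=cv2.morphologyEx(m,cv2.MORPH_GRADIENT,np.ones((3,3),np.uint8)); 
    D.append((C,cv2.GaussianBlur(cv2.distanceTransform(1-e,2,5),(0,0),1),m))
def cost(p,ids=(0,1),bydet=False):
    r=[]
    x,y,t=p; c,s=np.cos(t),np.sin(t)
    for i in ids:
        C,dt,m=D[i]
        h=cv2.convexHull(proj(C,pts(x,y,t)).astype(np.float32))[:,0]
        g=np.vstack([np.linspace(h[j],h[(j+1)%len(h)],60) for j in range(len(h))])
        d=cv2.remap(dt.astype(np.float32),g[:,0].astype(np.float32),g[:,1].astype(np.float32),1)[:,0]
        r.append(np.minimum(d,4).mean())
    return np.mean(r)
for ids in [(0,),(1,),(0,1)]:
    best=min((minimize(cost,[.58+dx,-.204+dy,t],args=(ids,),method='Nelder-Mead') for dx in(-.005,.005) for dy in (-.005,.005) for t in(1.0,1.07,1.14)),key=lambda r:r.fun)
    x,y,t=best.x; print(ids,best.x.round(4),np.degrees(t).round(1),best.fun.round(2),'mid',(x+.06*np.cos(t)).round(4),(y+.06*np.sin(t)).round(4))
for c in('side','scene'):
    if c=='side': vision.read_camera(c)
    print(c,[(onplane(cam(c),r['location'],.095).round(4),round(r['score'],2)) for r in vision.place_of(c,'saddle_mid')[:2]])
E
```

```text
(0,) [ 0.58   -0.2014  1.0817] 62.0 1.36 mid 0.6082 -0.1485
(1,) [ 0.5776 -0.2061  1.0461] 59.9 0.93 mid 0.6076 -0.1542
(0, 1) [ 0.5787 -0.204   1.0669] 61.1 1.24 mid 0.6077 -0.1515
side [(array([ 0.6081, -0.1521,  0.095 ]), 0.6)]
scene [(array([ 0.6164, -0.1546,  0.095 ]), 0.84)]
```

>>> carry_out:
  moves:
    - {"gripper": -1, "slide": [-0.003, -0.04, 0], "yaw": 0.06}
    - {"gripper": -1, "slide": [-0.01, -0.13, 0], "yaw": 0.18}
    - {"gripper": -1, "slide": [-0.019, -0.25, 0], "yaw": 0.34}
    - {"gripper": -1, "slide": [-0.028, -0.37, 0], "yaw": 0.5}
    - {"gripper": -1, "slide": [-0.037, -0.49, 0], "yaw": 0.68}
    - {"gripper": -1, "slide": [-0.045, -0.6, 0], "yaw": 0.82}
    - {"gripper": -1, "slide": [-0.05, -0.65, 0], "yaw": 0.89}
    - {"gripper": -1, "slide": [-0.05, -0.667, 0], "yaw": 0.904}

```text
time: 6.9
tcp_pos: [0.6065, -0.1538, 0.2]
tcp_rot: [-3.141, -0.0, 2.636]
ft_force: [-0.2, -0.4, -4.3]
gripper_width: 0.018
finger_force: 59.1
```

```bash
python3 - <<'E'
from h import *
im=vision.read_camera('wrist'); S=manip.read_state(); C=cam('wrist'); print(S['time'],S['tcp_pos'],S['tcp_rot'])
for l,z in [('saddle_mid',.095),('collar_grip',.094),('jig',0)]:
    print(l,[(np.round(r['location'],0),onplane(C,r['location'],z).round(4),round(r['score'],2)) for r in vision.place_of('wrist',l)[:2]])
t=np.radians(61.1); c,s=np.cos(t),np.sin(t)
J=lambda a,b,z:[.5787+c*a-s*b,-.204+s*a+c*b,z]
big=cv2.resize(im[:,:,::-1],(768,576),interpolation=cv2.INTER_CUBIC)
for b in(-.09,.09):
  for q in (-.009,.009):
    for a in(.043,.077):
        u=proj(C,J(a,b+q,.098))[0]; cv2.circle(big,tuple((u*1.5).astype(int).tolist()),3,(0,0,255),-1)
for a in(-.1,.1):
  for b in(-.11,.11):
    u=proj(C,J(a,b,.012))[0]; cv2.circle(big,tuple((u*1.5).astype(int).tolist()),4,(0,255,0),-1)
cv2.imwrite('pics/w3.png',big)
E
```

```text
6.95 [ 0.60652331 -0.15356774  0.200045  ] [-3.14113538e+00 -2.75437783e-04  2.63663519e+00]
saddle_mid []
collar_grip [(array([155., 192.]), array([ 0.5578, -0.2445,  0.094 ]), 0.69)]
jig [(array([217., 176.]), array([ 0.5818, -0.2059,  0.    ]), 0.85)]
```

View pics/w3.png

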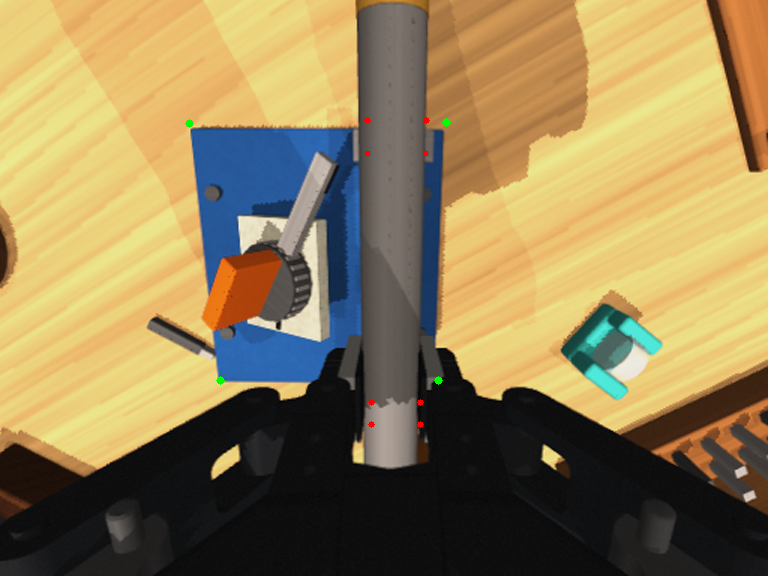

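The wrist view shows the jig plate with corners near (193,129), (443,129) and (219,381), about 5 px nearer than predicted at the far side. The collar's orange bar is at (240,290) with its clamp finger towards (320,155), and the bar hangs over the saddles. I'll refit using these corners.

```bash
python3 - <<'E'
from h import *
C=cam('wrist')
A=np.array([[-.1,.11],[.1,.11],[-.1,-.11]]); U=np.array([[193,129],[443,129],[219.5,381]])/1.5
J=lambda p,a,z:[[p[0]+np.cos(p[2])*x-np.sin(p[2])*y,p[1]+np.sin(p[2])*x+np.cos(p[2])*y,z] for x,y in a]
r=least_squares(lambda p:(proj(C,J(p,A,.012))-U).ravel(),[.58,-.204,1.066]); p=r.x
print(p.round(4),np.degrees(p[2]),r.fun.round(1),'mid',np.round(J(p,[[.06,0]],.095),4))
print('saddle far rim px',(proj(C,J(p,[[.043,.099],[.077,.099],[.043,.081],[.077,.081]],.098))*1.5).round(0).tolist())
print('near',(proj(C,J(p,[[.043,-.081],[.077,-.081]],.098))*1.5).round(0).tolist())
s=manip.read_state();print(s['tcp_pos'],s['tcp_rot'][2])
E
```

```text
[ 0.5823 -0.2034  1.0635] 60.936825460122876 [-2.  -0.6  2.1 -0.1 -0.2  1.4] mid [[ 0.6115 -0.151   0.095 ]]
saddle far rim px [[367.0, 129.0], [426.0, 129.0], [367.0, 161.0], [425.0, 162.0]]
near [[369.0, 407.0], [418.0, 407.0]]
[ 0.60700826 -0.15035356  0.20021717] 2.640770635327887
```

>>> carry_out:
  moves:
    - {"gripper": -1, "slide": [-0.008, 0.002, 0.05], "yaw": 0}
    - {"gripper": -1, "slide": [-0.008, 0.002, 0.11], "yaw": 0}
    - {"gripper": -1, "slide": [-0.008, 0.002, 0.17], "yaw": 0}
    - {"gripper": -1, "slide": [-0.008, 0.002, 0.21], "yaw": 0}
    - {"gripper": -1, "slide": [-0.008, 0.002, 0.228], "yaw": 0}
    - {"gripper": -1, "slide": [-0.008, 0.002, 0.23], "yaw": 0}
    - {"gripper": -1, "slide": [-0.008, 0.002, 0.23], "yaw": 0}

```text
time: 7.98
tcp_pos: [0.6114, -0.1529, 0.0862]
tcp_rot: [3.141, 0.001, 2.639]
ft_force: [0.2, 0.2, -3.5]
gripper_width: 0.0183
finger_force: 59.2
```

```bash
python3 - <<'E'
from h import *
a=vision.read_camera('side'); b=vision.read_camera('scene'); S=manip.read_state(); print(S['tcp_pos'],S['ft_force'],S['ft_torque'])
def crop(im,c):
    u,v=proj(cam(c),[.605,-.16,.08])[0].astype(int); return cv2.resize(im[v-55:v+55,u-70:u+70,::-1],(400,314),interpolation=cv2.INTER_CUBIC)
cv2.imwrite('pics/p4.png',np.hstack([crop(a,'side'),crop(b,'scene')]))
E
```

```text
[ 0.61135153 -0.15299254  0.0861486 ] [-0.4853834   0.17287255 -4.47555891] [-0.02796963 -0.03452611  0.00139285]
```

View pics/p4.png

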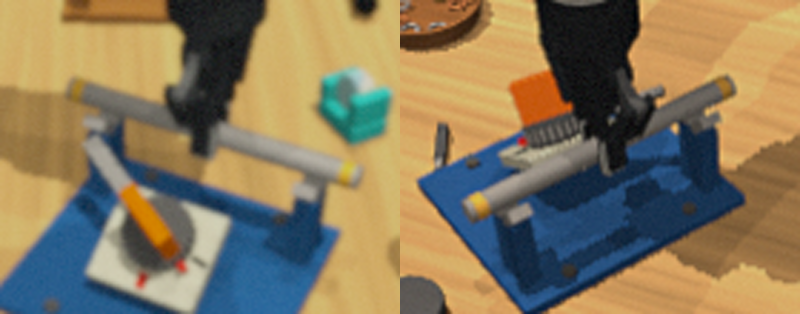

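The bar hangs just above both notches with similar overhang at each end. I'll lower it gently.

>>> carry_out:
  moves:
    - {"gripper": -1, "slide": [0, 0, 0.005], "yaw": 0}
    - {"gripper": -1, "slide": [0, 0, 0.01], "yaw": 0}
    - {"gripper": -1, "slide": [0, 0, 0.014], "yaw": 0}
    - {"gripper": -1, "slide": [0, 0, 0.014], "yaw": 0}

```text
time: 8.57
tcp_pos: [0.6109, -0.154, 0.0791]
tcp_rot: [-3.141, 0.001, 2.638]
ft_force: [-6.0, -3.3, 10.5]
gripper_width: 0.018
finger_force: 60.8
```

>>> carry_out:
  moves:
    - {"gripper": -1, "slide": [0, -0.003, 0], "yaw": 0}
    - {"gripper": -1, "slide": [0, -0.003, 0.002], "yaw": 0}
    - {"gripper": -1, "slide": [0, -0.003, 0.002], "yaw": 0}

```text
time: 8.95
tcp_pos: [0.6104, -0.1548, 0.0783]
tcp_rot: [-3.141, 0.001, 2.638]
ft_force: [-6.1, -1.5, 14.5]
gripper_width: 0.0185
finger_force: 61.5
```

>>> carry_out:
  moves:
    - {"gripper": -0.4, "slide": [0, -0.003, 0.0], "yaw": 0}
    - {"gripper": -0.2, "slide": [0, -0.003, 0.0], "yaw": 0}
    - {"gripper": 0, "slide": [0, -0.003, 0.0], "yaw": 0}
    - {"gripper": 0.1, "slide": [0, -0.003, 0.0], "yaw": 0}
    - {"gripper": 0.1, "slide": [0, -0.003, 0.0], "yaw": 0}
  newtons: 20

```text
time: 9.57
tcp_pos: [0.6094, -0.1555, 0.0772]
tcp_rot: [-3.142, -0.0, 2.639]
ft_force: [0.3, -0.2, 0.2]
gripper_width: 0.0468
finger_force: 0.0
```

>>> carry_out:
  moves:
    - {"gripper": 0.1, "slide": [0, 0, -0.03], "yaw": 0}
    - {"gripper": 0.1, "slide": [0, 0, -0.1], "yaw": 0}
    - {"gripper": 0.1, "slide": [0, 0, -0.2], "yaw": 0}
    - {"gripper": 0.1, "slide": [0, -0.07, -0.24], "yaw": 0.0}
    - {"gripper": 0.1, "slide": [0, -0.14, -0.24], "yaw": 0.14}
    - {"gripper": 0.1, "slide": [0, -0.2, -0.24], "yaw": 0.28}
    - {"gripper": 0.1, "slide": [0, -0.2, -0.24], "yaw": 0.38}
    - {"gripper": 0.1, "slide": [0, -0.2, -0.24], "yaw": 0.38}

```text
time: 10.58
tcp_pos: [0.5611, -0.2433, 0.1975]
tcp_rot: [3.142, -0.0, 2.448]
ft_force: [1.0, 0.2, 0.0]
gripper_width: 0.0474
finger_force: 0.0
```

```bash
python3 - <<'E'
from h import *
S=manip.read_state(); print(S['time'],S['tcp_pos'],S['tcp_rot'],S['ft_force'])
obs=[]
for c in ['wrist','side','scene']:
    im=vision.read_camera(c); C=cam(c)
    if c=='wrist': W=im
    o=vision.outline_of(c,'mandrel')
    if o:
        e,cc=axis2d(o[0]['mask']); p=[onplane(C,x,.095) for x in e]; d=p[1]-p[0]; print(c,np.round(p,3).tolist(),np.degrees(np.arctan2(d[1],d[0])).round(1),((p[0]+p[1])/2).round(4))
    g=vision.place_of(c,'collar_grip'); print(c,[(np.round(r['location'],1),onplane(C,r['location'],.094).round(4),round(r['score'],2)) for r in g[:2]])
    if g: obs.append((C,g[0]['location']))
print(tri(obs))
cv2.imwrite('pics/w5.png',cv2.resize(W[:,:,::-1],(768,576),interpolation=cv2.INTER_CUBIC))
E
```

```text
10.575 [ 0.56112385 -0.243291    0.19745393] [ 3.14156108e+00 -1.71202682e-04  2.44807550e+00] [1.01423586 0.23146473 0.02520448]
wrist [[0.504, -0.095, 0.095], [0.69, -0.203, 0.095]] -30.0 [ 0.5969 -0.1491  0.095 ]
wrist [(array([256.5, 191. ]), array([ 0.558 , -0.2461,  0.094 ]), 0.64)]
side [[0.503, -0.093, 0.095], [0.715, -0.213, 0.095]] -29.5 [ 0.6093 -0.153   0.095 ]
side [(array([253.6, 235.9]), array([ 0.5607, -0.2422,  0.094 ]), 0.95)]
scene [[0.504, -0.095, 0.095], [0.715, -0.214, 0.095]] -29.4 [ 0.6095 -0.1543  0.095 ]
scene [(array([182.1, 169.5]), array([ 0.568 , -0.2288,  0.094 ]), 0.91), (array([341.8, 251. ]), array([0.6725, 0.1943, 0.094 ]), 0.31)]
(array([ 0.55888421, -0.24461194,  0.09058628]), np.float64(2.172229819504848))
```

View pics/w5.png

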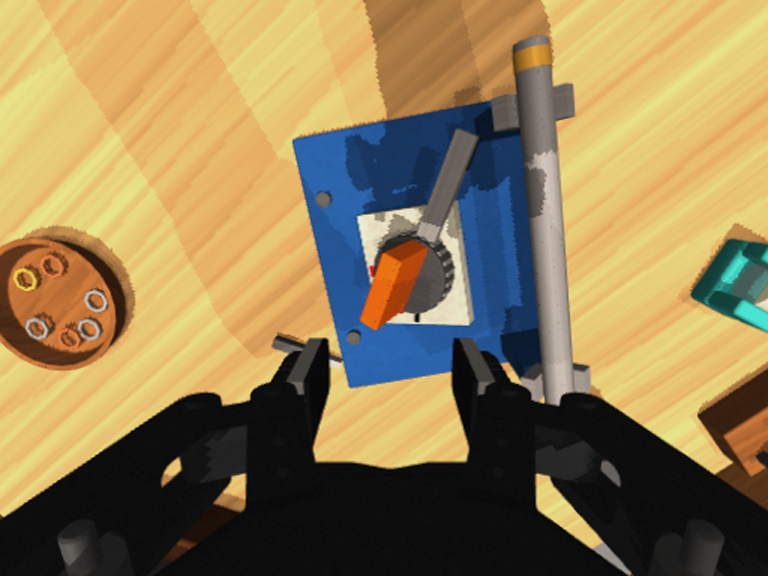

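Mandrel seated at −29.5°, midpoint (0.609, −0.154), which is where it belongs. The view shows the bar in both saddles, the orange grip at about (395,285) and the clamp finger towards (465,135). Next I'll fit the grip bar model to the orange mask.

```bash
cat > fit.py <<'E'
from h import *
from scipy.optimize import minimize
J0=np.array([.5815,-.2037,0]); T=np.radians(60.9); RJ=R.from_euler('z',T).as_matrix()
a=np.array([-.5,0,np.sqrt(.75)]); e1=np.array([np.sqrt(.75),0,.5]); ey=np.array([0,1.,0])
def bar(x,y,z,th):
    d=np.cos(th)*e1+np.sin(th)*ey; n=np.cross(a,d); g=np.array([x,y,z])
    return np.array([J0+RJ@(g+i*.026*d+j*.007*n+k*a) for i in(-1,1) for j in(-1,1) for k in(.012,-.026)])
def fit(cams,th0):
    D=[]
    for c in cams:
        im=vision.read_camera(c); C=cam(c); h=cv2.cvtColor(im,cv2.COLOR_RGB2HSV)
        m=((h[...,0]>3)&(h[...,0]<16)&(h[...,1]>215)&(h[...,2]>90)).astype(np.uint8)
        u,v=proj(C,[.56,-.244,.09])[0].astype(int); r=np.zeros_like(m); w=60 if c=='wrist' else 24; r[v-w:v+w,u-w:u+w]=1; D.append((C,m*r,(u,v,w)))
    def cost(p):
        t=0
        for C,m,(u,v,w) in D:
            k=4; q=(proj(C,bar(*p))-[u-w,v-w]+.5)*k
            s=np.zeros((2*w*k,2*w*k),np.uint8); cv2.fillConvexPoly(s,cv2.convexHull(q.astype(np.int32)),1)
            M=cv2.resize(m[v-w:v+w,u-w:u+w],None,fx=k,fy=k,interpolation=0); t+=1-(s&M).sum()/max((s|M).sum(),1)
        return t/len(D)
    b=None
    for t in th0:
        S0=np.array([[-.047,0,.091,t]]*5)+np.vstack([np.zeros(4),np.diag([.006,.006,.006,.15])])
        r=minimize(cost,S0[0],method='Nelder-Mead',options=dict(initial_simplex=S0,maxiter=300))
        if b is None or r.fun<b.fun: b=r
    g=J0+RJ@b.x[:3]; return b.x,b.fun,g
E
python3 - <<'E'
from fit import *
for cs in [['wrist'],['wrist','side','scene'],['side','scene']]:
    p,f,g=fit(cs,[1.35,1.1]); print(cs,p.round(4),round(f,3),'grip world',g.round(4))
E
```

```text
['wrist'] [-0.0476 -0.0041  0.0795  0.9946] 0.046 grip world [ 0.5619 -0.2473  0.0795]
['wrist', 'side', 'scene'] [-4.66e-02  4.00e-04  9.56e-02  9.64e-01] 0.377 grip world [ 0.5584 -0.2442  0.0956]
['side', 'scene'] [-0.0485  0.0019  0.093   1.1957] 0.503 grip world [ 0.5563 -0.2451  0.093 ]
```

>>> carry_out:
  moves:
    - {"gripper": 0.1, "slide": [0, -0.005, 0.02], "yaw": 0.3}
    - {"gripper": 0.1, "slide": [0, -0.005, 0.06], "yaw": 0.6}
    - {"gripper": 0.1, "slide": [0, -0.005, 0.1], "yaw": 0.66}
    - {"gripper": 0.1, "slide": [0, -0.005, 0.14], "yaw": 0.66}
    - {"gripper": 0.1, "slide": [0, -0.005, 0.15], "yaw": 0.66}
    - {"gripper": 0.1, "slide": [0, -0.005, 0.15], "yaw": 0.66}

```text
time: 12.08
tcp_pos: [0.5597, -0.2451, 0.1225]
tcp_rot: [-3.142, -0.0, 2.119]
ft_force: [0.2, 0.1, -0.2]
gripper_width: 0.0468
finger_force: 0.0
```

```bash
python3 - <<'E'
from fit import *
S=manip.read_state(); print(S['time'],S['tcp_pos'],S['tcp_rot'],S['ft_force'])
p,f,g=fit(['wrist'],[1.35,1.0]); print(p.round(4),round(f,3),'grip world',g.round(4))
W=vision.read_camera('wrist'); cv2.imwrite('pics/w6.png',cv2.resize(W[:,:,::-1],(768,576),interpolation=cv2.INTER_CUBIC))
E
```

```text
12.075 [ 0.55974835 -0.24509849  0.12253335] [-3.14152825e+00 -2.86902649e-05  2.11887885e+00] [ 0.18865819  0.14322073 -0.21633197]
[-0.0485 -0.0035  0.0856  0.9905] 0.033 grip world [ 0.561  -0.2478  0.0856]
```

View pics/w6.png

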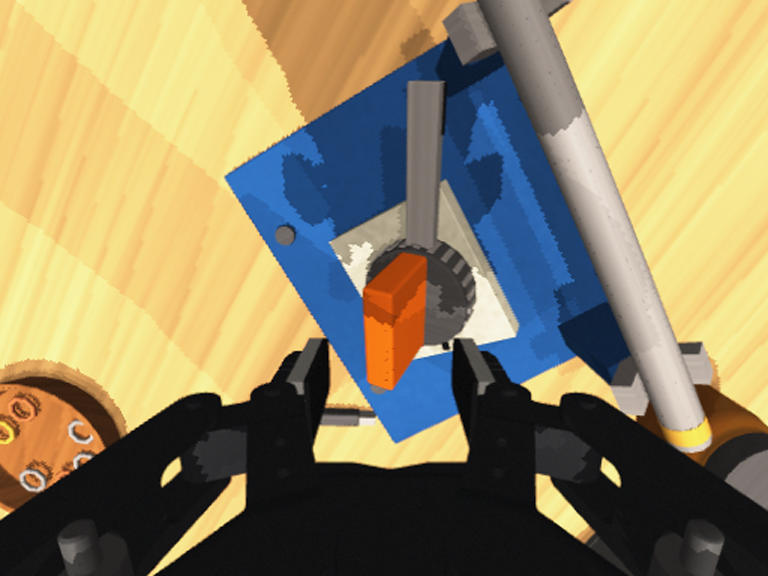

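The finger shows parallel to the tool's x axis and the orange bar sits centred between the open pads. Descending over it.

>>> carry_out:
  moves:
    - {"gripper": 0.1, "slide": [-0.004, -0.001, 0.03], "yaw": 0}
    - {"gripper": 0.1, "slide": [-0.004, -0.001, 0.06], "yaw": 0}
    - {"gripper": 0.1, "slide": [-0.004, -0.001, 0.08], "yaw": 0}
    - {"gripper": 0.1, "slide": [-0.004, -0.001, 0.09], "yaw": 0}
    - {"gripper": 0.1, "slide": [-0.004, -0.001, 0.09], "yaw": 0}

```text
time: 12.8
tcp_pos: [0.561, -0.248, 0.0783]
tcp_rot: [3.141, 0.002, 2.118]
ft_force: [-4.1, -2.3, 17.0]
gripper_width: 0.047
finger_force: 8.5
```

>>> carry_out:
  moves:
    - {"gripper": -0.1, "slide": [0, 0, 0], "yaw": 0}
    - {"gripper": -0.3, "slide": [0, 0, 0], "yaw": 0}
    - {"gripper": -1, "slide": [0, 0, 0], "yaw": 0}
    - {"gripper": -1, "slide": [0, 0, 0], "yaw": 0}
    - {"gripper": -1, "slide": [0, 0, 0], "yaw": 0}
  newtons: 20

```text
time: 13.42
tcp_pos: [0.5623, -0.2467, 0.078]
tcp_rot: [3.138, 0.002, 2.119]
ft_force: [7.8, 1.2, 5.6]
gripper_width: 0.0263
finger_force: 19.6
```

>>> carry_out:
  moves:
    - {"gripper": -1, "slide": [0, 0, -0.006], "yaw": 0}
    - {"gripper": -1, "slide": [0, 0, -0.008], "yaw": 0.1}
    - {"gripper": -1, "slide": [0, 0, -0.008], "yaw": 0.2}
    - {"gripper": -1, "slide": [0, 0, -0.008], "yaw": 0.3}
    - {"gripper": -1, "slide": [0, 0, -0.008], "yaw": 0.4}
    - {"gripper": -1, "slide": [0, 0, -0.008], "yaw": 0.4}

```text
time: 14.18
tcp_pos: [0.5609, -0.2474, 0.0812]
tcp_rot: [3.141, 0.001, 1.919]
ft_force: [4.4, -3.6, 0.8]
gripper_width: 0.0229
finger_force: 19.2
```

```bash
python3 - <<'E'
from fit import *
S=manip.read_state(); print(S['time'],S['tcp_pos'],S['tcp_rot'],S['ft_force'],S['ft_torque'],S['gripper_width'])
p,f,g=fit(['wrist'],[.9,.75]); print(p.round(4),round(f,3),'grip world',g.round(4))
E
```

```text
14.175 [ 0.56088622 -0.2473557   0.08124562] [3.14074551e+00 1.11499114e-03 1.91853121e+00] [ 4.41523647 -3.60101345  0.79073773] [-0.42795543 -1.34218462  0.04633041] 0.02291503726928324
[-0.0486 -0.0018  0.0907  0.7948] 0.047 grip world [ 0.5594 -0.247   0.0907]
```

The collar follows: bar angle 0.99 → 0.79, width shrinking as expected.

>>> carry_out:
  moves:
    - {"gripper": -1, "slide": [0, 0, 0], "yaw": 0.12}
    - {"gripper": -1, "slide": [0, 0, 0], "yaw": 0.24}
    - {"gripper": -1, "slide": [0, 0, 0], "yaw": 0.36}
    - {"gripper": -1, "slide": [0, 0, 0], "yaw": 0.48}
    - {"gripper": -1, "slide": [0, 0, 0], "yaw": 0.6}
    - {"gripper": -1, "slide": [0, 0, 0], "yaw": 0.72}
    - {"gripper": -1, "slide": [0, 0, 0], "yaw": 0.84}
    - {"gripper": -1, "slide": [0, 0, 0], "yaw": 0.84}

```text
time: 15.22
tcp_pos: [0.5585, -0.2486, 0.0813]
tcp_rot: [-3.139, 0.001, 1.497]
ft_force: [-13.2, -6.2, 12.9]
gripper_width: 0.0187
finger_force: 18.9
```

```bash
python3 - <<'E'
from fit import *
S=manip.read_state(); print(S['time'],S['tcp_pos'],S['tcp_rot'],S['ft_force'],S['ft_torque'],S['gripper_width'])
p,f,g=fit(['wrist'],[.5,.3]); print(p.round(4),round(f,3),'grip world',g.round(4))
E
```

```text
15.225 [ 0.55846311 -0.24862704  0.08126852] [-3.13876317e+00  1.41627395e-03  1.49694980e+00] [-13.17998806  -6.16062809  12.94981193] [-1.04400814  2.42819364  0.13262771] 0.018658849747465317
[-0.0484 -0.0009  0.092   0.406 ] 0.04 grip world [ 0.5588 -0.2464  0.092 ]
```

>>> carry_out:
  moves:
    - {"gripper": -1, "slide": [0, -0.004, -0.003], "yaw": 0}
    - {"gripper": -1, "slide": [0, -0.004, -0.003], "yaw": 0.12}
    - {"gripper": -1, "slide": [0, -0.004, -0.003], "yaw": 0.24}
    - {"gripper": -1, "slide": [0, -0.004, -0.003], "yaw": 0.36}
    - {"gripper": -1, "slide": [0, -0.004, -0.003], "yaw": 0.48}
    - {"gripper": -1, "slide": [0, -0.004, -0.003], "yaw": 0.6}
    - {"gripper": -1, "slide": [0, -0.004, -0.003], "yaw": 0.72}
    - {"gripper": -1, "slide": [0, -0.004, -0.003], "yaw": 0.72}

```text
time: 16.27
tcp_pos: [0.5564, -0.2477, 0.0823]
tcp_rot: [-3.139, 0.002, 1.137]
ft_force: [-12.1, -2.3, 8.9]
gripper_width: 0.0145
finger_force: 19.3
```

```bash
python3 - <<'E'
from fit import *
S=manip.read_state(); print(S['time'],S['tcp_pos'],S['tcp_rot'],S['ft_force'],S['ft_torque'],S['gripper_width'])
p,f,g=fit(['wrist'],[.2,.05]); print(p.round(4),round(f,3),'grip world',g.round(4))
W=vision.read_camera('wrist'); s=vision.read_camera('side'); u,v=proj(cam('side'),[.585,-.2,.08])[0].astype(int)
cv2.imwrite('pics/w7.png',np.hstack([W[:,56:456,::-1],cv2.resize(s[v-72:v+72,u-75:u+75,::-1],(400,384),interpolation=cv2.INTER_CUBIC)]))
E
```

```text
16.275 [ 0.55638111 -0.24770252  0.08234752] [-3.13855840e+00  1.70039427e-03  1.13741332e+00] [-12.10475731  -2.31206423   8.89717544] [-0.67643218  2.13786786 -0.01307568] 0.014498285353110532
[-0.0479 -0.0003  0.0925  0.0659] 0.043 grip world [ 0.5585 -0.2457  0.0925]
```

View pics/w7.png

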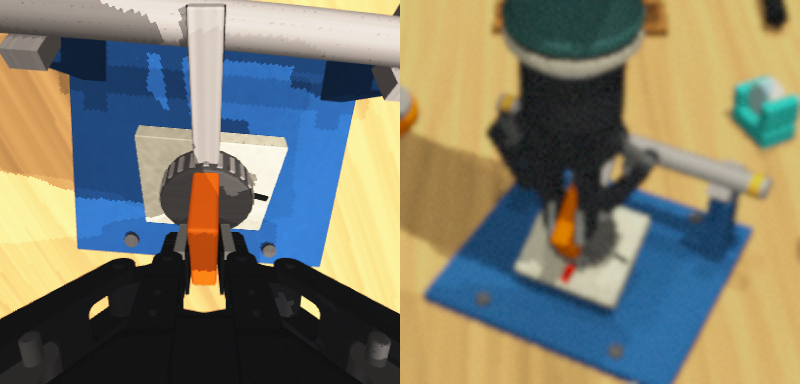

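The clamp finger now reaches over the bar at about (205,15), and the pointer is just short of the red mark. Last few degrees onto the stop.

>>> carry_out:
  moves:
    - {"gripper": -1, "slide": [0, -0.004, 0], "yaw": 0.06}
    - {"gripper": -1, "slide": [0, -0.004, 0], "yaw": 0.12}
    - {"gripper": -1, "slide": [0, -0.004, 0], "yaw": 0.18}
    - {"gripper": -1, "slide": [0, -0.004, 0], "yaw": 0.23}
    - {"gripper": -1, "slide": [0, -0.004, 0], "yaw": 0.23}
  newtons: 40

```text
time: 17.05
tcp_pos: [0.5559, -0.2473, 0.0826]
tcp_rot: [3.142, 0.002, 1.024]
ft_force: [-2.6, -8.0, 0.7]
gripper_width: 0.0132
finger_force: 47.7
```

```bash
python3 - <<'E'
from fit import *
S=manip.read_state(); print(S['time'],S['tcp_pos'],S['tcp_rot'],S['ft_force'],S['ft_torque'],S['gripper_width'])
p,f,g=fit(['wrist'],[.1,-.05]); print(p.round(4),round(f,3),'grip world',g.round(4))
E
```

```text
17.05 [ 0.55585497 -0.24731615  0.08255563] [3.14154331e+00 1.89259702e-03 1.02421396e+00] [-2.55120508 -7.97356046  0.71103514] [-1.29411401  0.19248356  1.02852447] 0.013219666692019395
[-0.0495 -0.0001  0.0898 -0.0086] 0.028 grip world [ 0.5575 -0.247   0.0898]
```

Torque about z jumped to 1.0 Nm at the stop. Releasing and backing off upwards.

>>> carry_out:
  moves:
    - {"gripper": -0.4, "slide": [0, 0, 0], "yaw": 0}
    - {"gripper": -0.2, "slide": [0, 0, 0], "yaw": 0}
    - {"gripper": 0, "slide": [0, 0, 0], "yaw": 0}
    - {"gripper": 0.1, "slide": [0, 0, 0], "yaw": 0}
    - {"gripper": 0.1, "slide": [0, 0, -0.05], "yaw": 0}
    - {"gripper": 0.1, "slide": [0, 0, -0.14], "yaw": 0}
    - {"gripper": 0.1, "slide": [0, 0, -0.24], "yaw": 0}
    - {"gripper": 0.1, "slide": [0, 0, -0.24], "yaw": 0}

```text
time: 18.1
tcp_pos: [0.558, -0.2468, 0.2066]
tcp_rot: [3.136, -0.001, 1.024]
ft_force: [0.8, -0.5, -1.5]
gripper_width: 0.0469
finger_force: 0.0
```

```bash
python3 - <<'E'
from fit import *
S=manip.read_state(); print(S['time'],S['tcp_pos'],S['ft_force'],S['gripper_width'])
p,f,g=fit(['wrist'],[.1,-.05]); print(p.round(4),round(f,3),'grip world',g.round(4))
W=vision.read_camera('wrist'); s=vision.read_camera('side'); C=cam('side'); u,v=proj(C,[.585,-.2,.08])[0].astype(int)
e,_=axis2d(vision.outline_of('side','mandrel')[0]['mask']); q=[onplane(C,x,.095) for x in e]; print(np.round(q,3).tolist(),(sum(q)/2).round(4))
cv2.imwrite('pics/w8.png',np.hstack([W[:,56:456,::-1],cv2.resize(s[v-72:v+72,u-75:u+75,::-1],(400,384),interpolation=cv2.INTER_CUBIC)]))
E
```

```text
18.1 [ 0.55800823 -0.24678441  0.20660145] [ 0.77557192 -0.51408916 -1.46414351] 0.04691171998248997
[-0.049   0.001   0.0832  0.0051] 0.065 grip world [ 0.5567 -0.246   0.0832]
[[0.506, -0.094, 0.095], [0.714, -0.212, 0.095]] [ 0.6104 -0.1527  0.095 ]
```

View pics/w8.png

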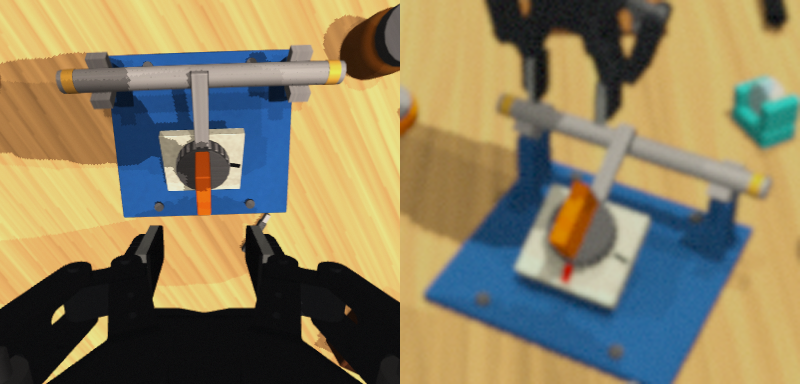

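The mandrel lies in both saddles, with about 31 px of overhang on the left and 34 px on the right. The clamp finger crosses it, and the pointer lines up with the red mark at (567,272). Handing in.

```bash
python3 -c "
from cell import ticket
print(ticket.sign_off())"
```

```text
the job is handed in; nothing more can be done
None
```

The mandrel lies in both jig saddles with about equal overhang, the collar is turned to its stop at the red mark with the clamp finger across the mandrel, and the job was handed in at about 18 s with the gripper clear; no verdict came back.

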